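# Dry a clay tumbler in the drying cabinet

## Task

Swing the green door of the drying cabinet wide open and set the grey clay tumbler down gently, upright, on the cabinet's floor. Then shut the door fully and move the heat lever on the blue control box from the low end to the middle (yellow) mark. Leave everything else standing where it is.

Things in the scene. Friction and masses are not known exactly. Their poses are not given: they have to be found in the camera images.
- cabinet: Grey metal drying cabinet, fixed, 240 deep (x), 260 wide (y), 300 high. Origin: centre of its underside, on the table. Its -x side (towards the robot) is the opening, without a lip, closed by the green door. Inner floor 30 above the table; inside 236 wide, x = -120 (front) to +108. Clear roof, 288 to 300 up, from x = -30 back; the top's front 90 (x = -120 to -30) is an open vent.
- door (a joint): Angle of the cabinet's green door: 0 shut, grows as it swings open towards the robot, to at most 1.9 rad (counter-clockwise from above). Stays where left; no latch; about 1 N at the handle. Panel 260 wide, 280 high, 18 thick; shut, its inner face lies on the cabinet's front plane.
- door_hinge (a point): Point on the door's vertical hinge axis, 290 above the table, at the cabinet's front right corner (x = -120, y = -130 in the cabinet's frame). Turns with the door; its axes are the cabinet's when shut.
- door_handle (a point): Top end of the door's handle, an upright round wooden rod 22 in diameter; its top is 295 above the table and can be gripped from above (free down to 235 above the table; below that, two steel brackets). Rod axis: 205 from the hinge along the door, 45 in front of the door's outer face (63 from the hinge's plane). Turns with the door.
- clay_tumbler: The grey, unglazed raw-clay tumbler, a straight open beaker 60 in diameter and 110 high, about 0.3 kg. Origin: centre of its underside; z up its axis. Stands on the ware board (20 thick) in a row with a red and a blue one of the same shape, 115 apart centre to centre, in any order.
- lever (a joint): Angle of the heat lever: 0 leaning 0.7 rad from upright towards the box's -x (robot) side, 0.7 upright, 1.4 leaning 0.7 rad to its +x side. Marks: blue (low) at 0.1, yellow (middle) at 0.7, red (high) at 1.3. Starts near blue. Stays where it is left; about 1 N at the grip.
- lever_tip (a point): Free end of the heat lever: a steel stem with a black round grip 22 in diameter over its last 60. 140 from the pivot. Turns with the lever.
- lever_pivot (a point): Pivot of the heat lever on its blue control box (130 x 90 x 50 high, fixed), 55 above the table. The lever swings in the x-z plane of this frame, about y. A white dial disc of radius 72 about the pivot stands beside the lever, at y = 22 to 30, with the three coloured marks at its rim.
- board: Wooden ware board, fixed, 130 (x) x 360 (y) x 20 thick, under the three tumblers. Origin: centre of its underside.
- red_tumbler: Terracotta-red tumbler, same shape as the grey one; leave alone. Origin: centre of its underside.
- blue_tumbler: Blue glazed tumbler, same shape; leave alone. Origin: centre of its underside.
- glaze_jar: White jar with blue cap, 84 in diameter, 110 high, at the right; leave alone. Origin: centre of its underside.
- rolling_pin: Wooden roller lying at the left, 48 in diameter, 200 long; leave alone.
- plaster_block: White plaster block 140 x 100 x 60 at the right; leave alone. Origin: centre of its underside.

How it is judged:
On the way, in this order (a step that is already met when the one before it is completed fails the run):
1. the door is swung wide open (at least 1.2 rad) (value of joint door above 1.2 rad), for 0.2 s.
2. the grey tumbler stands released and upright on the cabinet's floor, inside (x of clay_tumbler in the frame of cabinet between -0.095 and 0.1 m and y of clay_tumbler in the frame of cabinet between -0.11 and 0.11 m and z of clay_tumbler in the frame of cabinet between 0.022 and 0.04 m and angle between clay_tumbler's own z axis and vertical below 0.1 rad and contact force between clay_tumbler and the fingers below 0.05 N and linear speed of clay_tumbler below 0.03 m/s), for 0.2 s.
3. the door is shut (under 0.05 rad) (value of joint door below 0.05 rad), for 0.2 s.
4. the lever is at the yellow mark (0.6 to 0.8 rad) (value of joint lever between 0.6 and 0.8 rad), for 0.2 s.
At the end, for the whole second after the job is handed in: The grey tumbler stands upright (within 0.1 rad), at rest, on the cabinet floor, its axis inside the cabinet at least 25 mm behind the front plane; the door is within 0.05 rad of shut; the lever is within 0.1 rad of the yellow mark (all of step 2 and all of step 4 and value of joint door below 0.05 rad); the robot touches nothing.
It fails at once if the grey tumbler is dropped or banged down: it moves faster than 0.35 m/s within 15 mm of the cabinet's floor (z of clay_tumbler in the frame of cabinet below 0.045 m and x of clay_tumbler in the frame of cabinet above -0.095 m and y of clay_tumbler in the frame of cabinet between -0.11 and 0.11 m and linear speed of clay_tumbler above 0.35 m/s).
It fails at once if another tumbler or bystander is moved over 30 mm (distance of any of red_tumbler, blue_tumbler, glaze_jar, rolling_pin, plaster_block from where it was at the start of the episode above 0.03 m).
It fails at once if another tumbler or the jar is tipped (angle between any of red_tumbler, blue_tumbler, glaze_jar's own z axis and vertical above 0.4 rad).
It also fails if it takes over 72 s, if anything falls off the work surface, if the arm or the gripper's body presses on something with over 40 N, if the wrist force passes 120 N, or if a joint passes its speed limit or range.

## Robot

A 7-joint arm with a two-finger parallel gripper is mounted at the origin on the work surface. World frame = base frame: x ahead of the robot, y to its left, z up, the work surface at z = 0. Lengths are in m, angles in rad, forces in N, time in s.
With the tool pointing down it reaches from about 0.35 to 0.9 m from the base axis. Payload 19.9 kg.
Tool frame: the origin (TCP) lies between the finger pads; the fingertips stand 14 mm ahead of it and the grasp point (between the pads) lies 5 mm behind it; z points along the fingers, y is the line along which they close (so a half turn about z gives the same grasp; the last joint's range is limited). The gripper opens to 94 mm and grips with 3 to 60 N. Pads are 16 mm wide; open, the fingers measure 119 mm over their backs; the gripper's body (75 mm by 177 mm) begins 78 mm behind the grasp point.
Start: joints at [-0.042, 0.417, -0.01, 1.614, 0.005, 1.111, -0.053], TCP at [0.625, 0, 0.219] pointing down, gripper open.
Joint ranges: [-2.81, 2.81], [-0.39, 2.02], [-1.27, 1.25], [0.06, 2.57], [-1.19, 4.33], [0.19, 2], [-2.82, 2.82]. Speed limits (rad/s): [1.89, 1.89, 2.39, 2.39, 3.01, 3.01, 3.01].

## Interface

Orientations are given as a rotation vector (axis times angle).
In Python, from cell import robot gives the robot as it stands.
- The arm moves only by the tool step_arm, never from a script. Its argument "commands" is one flat list of numbers, 5 for each row, row after row: the shift along the tool's x, y, z in m, then the turn about the tool's z in degrees, then the opening, from 0 (shut) to 1 (fully open). A call has exactly 5 rows; each row shifts and turns the commanded pose from where the row before left it, along the tool's axes as they then stand; what a row does not reach is not made up. A row lasts 1/8 s, in which the tool goes at most 62.5 mm and 10.7 degrees, less where a joint would pass 70% of its speed; a pose out of reach is approached as far as the arm can. A call is refused whole if a number of a shift passes 0.0625 or a number of a turn 10.7, either way. A call with a gripper value outside its range is refused whole. The fingers move at their own pace and stop on an object; "squeeze" is the grip in N (left out, the last holds). Time passes only in rows, so rows that do not move let the fingers close, or fill a call up. It gives the time, the measured TCP pose, the force, the opening and the grip force at its end, in the units of the state.
- robot.read_state(): the state, without advancing time (a new reading comes with each control period).
- robot.camera(name): name is "scene" or "side" or "wrist"; returns the picture (384x512x3 uint8, red, green, blue); there is no depth.
- robot.camera_model(name): a dict with "vfov" (degrees; the focal length in pixels is half the picture's height over the tangent of half this angle, whatever the lens; pixels are square), "cx", "cy" (the principal point, pixels), "camera_from_world" (4x4, takes a point from world to camera coordinates). Camera axes: x right, y down, z forward; pixel columns grow to the right and rows downward; lengths in m; the calibration is good to about 2 mm. A picture is of the moment at which its call begins: read the wrist's pose just before it. camera_model takes no time and is no camera call; for the wrist camera it gives the pose at the moment of the call.
- robot.sign_off(): hands the job in; it is judged then, once.
The state is a dict: "t": time; "joints": joint angles; "qd": joint speeds; "tau": joint torques, N m; "eef_pos": TCP position; "tool_rot": TCP orientation; "force": force on the tool from outside, world axes, zero at the start; "torque": the same for the moment, N m; "grip_width": finger opening in m; "grasp_force": force on a finger pad.
Only numpy, scipy, OpenCV 4.12 (cv2) and the standard library are available. Lean on these libraries where they do the work, as an engineer would, in place of code of your own. Each camera call takes 0.05 s, during which the arm holds its last target. There are 200 camera calls.

## Working session

There is one attempt and no reset: what is moved stays moved. The work goes in short steps, Python scripts to look and compute and a tool call to move; the robot and the scene stay as the last step left them, time stands still between calls to the robot, and variables do not carry over. Pictures are saved under pics/ and viewed, at most 10 in all, crops included, and the job is handed in when it is done.

Besides the shell and the picture viewer there is one more tool, called as name(argument=value, ...) on one line, values as JSON. step_arm: Moves the arm, as the interface text tells. Its arguments: {"type":"object","properties":{"commands":{"type":"array"},"squeeze":{"type":"number"}},"required":["commands"]}

```bash
mkdir -p pics
cat > h.py <<'E'
from cell import robot
import numpy as np, cv2
def snap(n,f):
    m=robot.camera_model(n); im=robot.camera(n); cv2.imwrite('pics/'+f+'.png',cv2.cvtColor(im,cv2.COLOR_RGB2BGR)); return m,im
def F(m): return 192/np.tan(np.radians(m['vfov'])/2)
def proj(m,p):
    T=np.array(m['camera_from_world']); q=T[:3,:3]@np.array(p)+T[:3,3]; return F(m)*q[:2]/q[2]+[m['cx'],m['cy']]
def ray(m,u,v):
    T=np.array(m['camera_from_world']); R=T[:3,:3]; return -R.T@T[:3,3], R.T@np.array([(u-m['cx'])/F(m),(v-m['cy'])/F(m),1])
def atz(m,u,v,z):
    c,d=ray(m,u,v); return c+d*(z-c[2])/d[2]
E
python3 - <<'E'
from h import *
for n in ['scene','side','wrist']:
    m,im=snap(n,n+'0'); c,d=ray(m,m['cx'],m['cy']); print(n,m['vfov'],m['cx'],m['cy'],c.round(3),d.round(3))
a=cv2.imread('pics/scene0.png');cv2.imwrite('pics/scene0b.png',cv2.resize(a,(800,600),interpolation=cv2.INTER_CUBIC))
a=cv2.imread('pics/side0.png');cv2.imwrite('pics/side0b.png',cv2.resize(a,(800,600),interpolation=cv2.INTER_CUBIC))
s=robot.read_state(); print(s)
E
```

```text
scene 45.35104418686606 259.6659094127811 190.37051555988504 [1.536 0.075 1.478] [-0.602 -0.009 -0.799]
side 43.035375839931085 263.55684214946183 182.88920731471669 [0.15  0.98  1.385] [ 0.262 -0.599 -0.757]
wrist 67.72201448800833 256.3471793988265 190.28640796298475 [0.625 0.067 0.384] [-0.001 -0.238 -0.971]
{'t': 0.15, 'joints': array([-0.04150628,  0.417826  , -0.01030231,  1.61401693,  0.00467768,
        1.11067627, -0.05297446]), 'qd': array([ 3.08459603e-03, -1.90012657e-03, -6.23168678e-05, -1.82738457e-03,
       -9.69739600e-04, -8.37874699e-04, -1.81722726e-03]), 'tau': array([ 7.99236568e-04, -8.51532197e+01,  6.39362633e-01, -4.26137459e+01,
       -4.88919730e-02,  1.71691604e-02,  1.51774425e-04]), 'eef_pos': array([6.24737434e-01, 2.84978301e-06, 2.18983725e-01]), 'tool_rot': array([-2.22098728e+00, -2.22105137e+00,  1.06335744e-03]), 'force': array([-0.0781937 ,  0.27726863, -0.34245165]), 'torque': array([-0.00037587,  0.05251373,  0.04603644]), 'grasp_force': 0.0, 'grip_width': 0.09393074208452687}
```

View pics/scene0b.png

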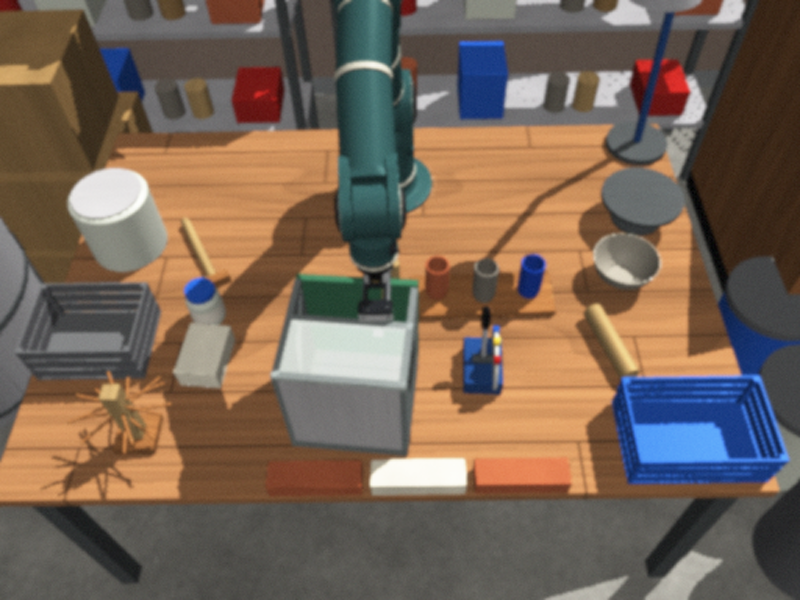

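View pics/side0b.png

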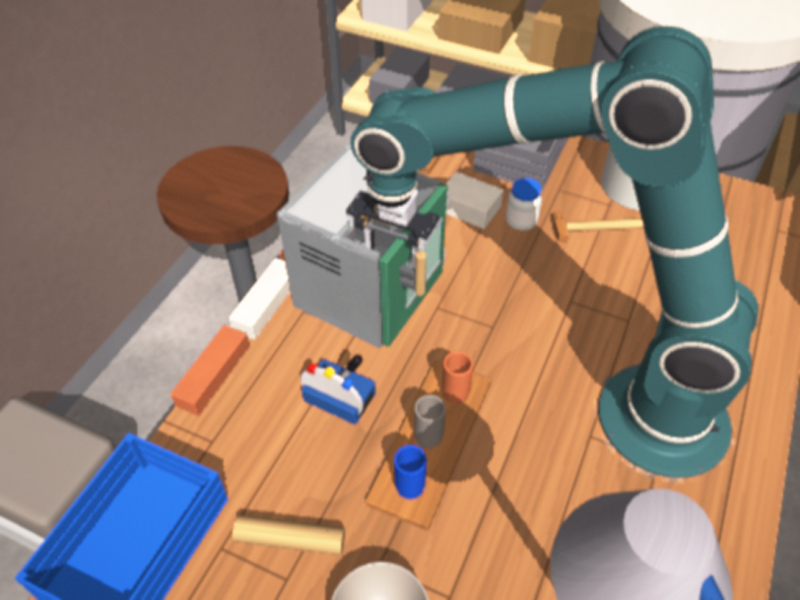

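Run:
```python
import cv2
a=cv2.imread('pics/scene0.png');b=cv2.imread('pics/side0.png')
cv2.imwrite('pics/c1.png',cv2.resize(a[150:300,165:365],(800,600),interpolation=cv2.INTER_CUBIC))
cv2.imwrite('pics/c2.png',cv2.resize(b[90:330,170:330],(400,600),interpolation=cv2.INTER_CUBIC))
```

```text
(no output)
```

View pics/c1.png

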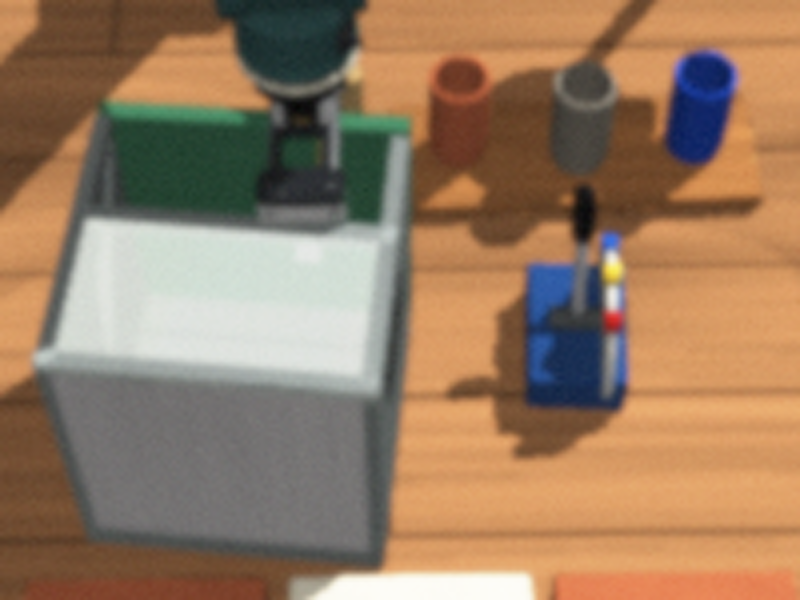

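View pics/c2.png

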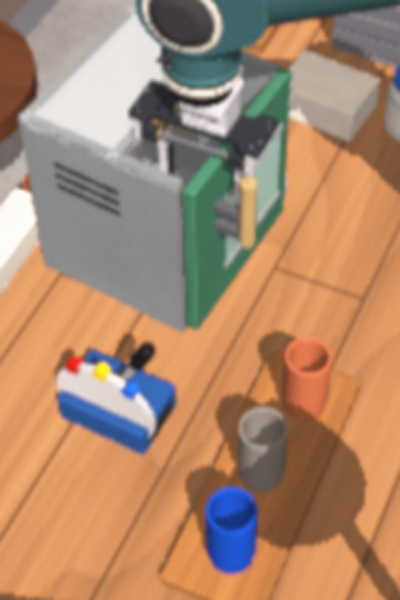

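```bash
cat > fit.py <<'E'
from h import *
from scipy.optimize import least_squares
S=robot.camera_model('scene');D=robot.camera_model('side')
a=lambda x,y:(165+x/4,150+y/4); b=lambda x,y:(170+x/2.5,90+y/2.5)
def tri(p,q):
    return least_squares(lambda X:np.r_[proj(S,X)-a(*p),proj(D,X)-b(*q)],[.6,0.1,.1])
for n,p,q in [('grey',(584,82),(263,427)),('red',(460,75),(307,358)),('blue',(705,70),(231,507)),('tip',(584,190),(146,350)),('Y',(612,270),(101,371)),('B',(611,240),(132,388)),('R',(613,320),(75,364))]:
    r=tri(p,q); print(n,r.x.round(4),r.fun.round(1))
obs=[(S,a(40,360),(.12,-.13,.3)),(S,a(378,393),(.12,.13,.3)),(S,a(380,562),(.12,.13,0)),(S,a(92,538),(.12,-.13,0)),
(D,b(25,118),(.12,.13,.3)),(D,b(47,262),(.12,.13,0)),(D,b(185,325),(-.12,.13,0)),(D,b(185,185),(-.12,.13,.3))]
def W(v,P): c,s=np.cos(v[2]),np.sin(v[2]); return np.array([v[0]+c*P[0]-s*P[1],v[1]+s*P[0]+c*P[1],P[2]])
f=lambda v:np.concatenate([proj(m,W(v,P))-o for m,o,P in obs])
r=least_squares(f,[.75,0,0],loss='soft_l1'); print('cab',r.x.round(4),f(r.x).reshape(-1,2).round(1).tolist())
print('hinge',W(r.x,(-.12,-.13,.29)).round(4),'handle',W(r.x,(-.183,.075,.295)).round(4))
H=W(r.x,(-.183,.075,.295)); print('handle px c2',((proj(D,H)-[170,90])*2.5).round(), 'c1',((proj(S,H)-[165,150])*4).round())
for P in [(-.12,.13,.28),(-.12,-.13,.28),(-.138,.13,.29),(-.138,-.13,.29)]: print(P,W(r.x,P).round(3),((proj(S,W(r.x,P))-[165,150])*4).round(),((proj(D,W(r.x,P))-[170,90])*2.5).round())
E
python3 fit.py
```

```text
grey [0.4272 0.2538 0.1284] [-0.3 -0.2 -0.2  0.2]
red [0.4165 0.1374 0.1275] [-0. -0. -0.  0.]
blue [0.4178 0.3685 0.1326] [-0.4 -0.3 -0.3  0.2]
tip [0.5885 0.2393 0.175 ] [-0.1 -0.1 -0.1  0.1]
Y [0.6418 0.2628 0.1288] [-0.2 -0.2 -0.2  0.1]
B [0.6002 0.2644 0.1173] [-0.8 -0.5 -0.7  0.4]
R [0.683  0.26   0.1142] [-0.6 -0.4 -0.6  0.4]
cab [ 0.7221 -0.0608 -0.0882] [[-3.0, 0.4], [-0.5, -2.3], [0.5, -0.8], [-1.5, 0.1], [-1.8, -0.2], [-0.4, 1.5], [0.8, 2.5], [-1.3, 0.1]]
hinge [ 0.5912 -0.1797  0.29  ] handle [0.5465 0.03   0.295 ]
handle px c2 [249. 178.] c1 [341.  69.]
(-0.12, 0.13, 0.28) [0.614 0.079 0.28 ] [401. 142.] [182. 196.]
(-0.12, -0.13, 0.28) [ 0.591 -0.18   0.28 ] [ 89. 125.] [281.  73.]
(-0.138, 0.13, 0.29) [0.596 0.081 0.29 ] [402. 118.] [195. 196.]
(-0.138, -0.13, 0.29) [ 0.573 -0.178  0.29 ] [ 91. 101.] [293.  72.]
```

View pics/wrist0.png

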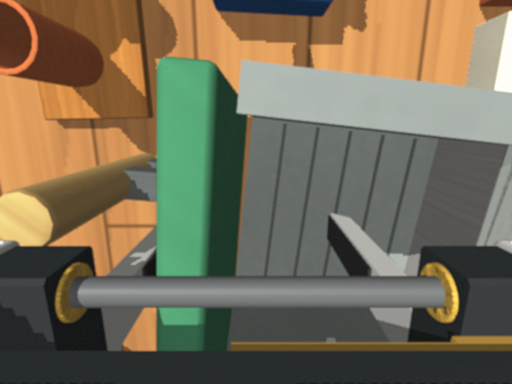

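```bash
cat >> fit.py <<'E'
print('----')
Wm=robot.camera_model('wrist')
obs+=[(Wm,(240,62),(-.12,.13,.3)),(Wm,(248,115),(-.12,.118,.3))]
dobs=[(Wm,(157,60),(-.018,.26,.29)),(Wm,(210,60),(0,.26,.29)),(Wm,(22,218),(-.063,.205,.295)),(D,b(248,178),(-.063,.205,.295)),(S,a(410,119),(-.018,.26,.29)),(S,a(105,103),(-.018,0,.29))]
def DW(v,P):
    c,s=np.cos(v[3]),np.sin(v[3]); return W(v,(-.12+c*P[0]-s*P[1],-.13+s*P[0]+c*P[1],P[2]))
f=lambda v:np.concatenate([(proj(m,W(v,P))-o)*(.4 if m is Wm else 1) for m,o,P in obs]+[(proj(m,DW(v,P))-o)*(.4 if m is Wm else 1) for m,o,P in dobs])
r=least_squares(f,[.72,-.06,-.09,0.03],loss='soft_l1'); v=r.x;print('cab',v.round(4),f(v).reshape(-1,2).round(1).tolist())
print('hinge',DW(v,(0,0,.29)).round(4),'handle',DW(v,(-.063,.205,.295)).round(4))
print('handle wrist',atz(Wm,22,218,.295).round(4),'front corner',atz(Wm,240,62,.3).round(4),'yaw side edge',[atz(Wm,*p,.3).round(4) for p in((240,62),(500,94))])
print('door top line',[atz(Wm,*p,.29).round(4) for p in((157,60),(161,320),(210,60))])
E
python3 fit.py | sed -n '/----/,$p'
```

```text
----
cab [ 0.7263 -0.0594 -0.1083  0.031 ] [[-3.3, 0.8], [-0.9, -0.4], [0.2, 0.9], [-1.8, 0.4], [-3.4, -1.0], [-1.8, 0.7], [-1.5, 2.5], [-3.9, 0.2], [0.2, -0.6], [-4.6, -3.5], [-0.1, -0.2], [2.4, 1.8], [-2.6, 2.6], [-0.0, 0.9], [-0.7, -0.6], [-2.4, -0.1]]
hinge [ 0.5929 -0.1757  0.29  ] handle [0.5459 0.0336 0.295 ]
handle wrist [0.5485 0.0359 0.295 ] front corner [0.6209 0.0825 0.3   ] yaw side edge [array([0.6209, 0.0825, 0.3   ]), array([0.6933, 0.0742, 0.3   ])]
door top line [array([0.5951, 0.0849, 0.29  ]), array([ 0.5891, -0.0067,  0.29  ]), array([0.6112, 0.0849, 0.29  ])]
```

step_arm(commands=[0,0,-0.02,0,1,0,-0.013,0,2.2,0.6,0,-0.013,0,2.2,0.4,0,0,0,0,0.4,0,0,0,0,0.4], squeeze=10)

```text
t: 0.78
eef_pos: [0.5989, 0.0005, 0.2391]
tool_rot: [-2.305, -2.135, 0.0]
force: [0.3, 0.2, 0.3]
grip_width: 0.0575
grasp_force: 0.0
```

step_arm(commands=[-0.001,-0.01,0,-3,0.4,-0.003,-0.02,0,-6.5,0.4,-0.004,-0.029,0,-9.5,0.4,-0.004,-0.029,0,-9.5,0.4,-0.004,-0.029,0,-9.5,0.4])

```text
t: 1.4
eef_pos: [0.488, -0.0355, 0.2393]
tool_rot: [1.476, 2.773, 0.0]
force: [1.9, -0.2, -0.1]
grip_width: 0.0376
grasp_force: 0.7
```

step_arm(commands=[-0.004,-0.029,0,-9.5,0.4,-0.004,-0.029,0,-9.5,0.4,-0.004,-0.029,0,-9.5,0.4,-0.004,-0.029,0,-9.5,0.4,-0.004,-0.029,0,-9.5,0.4])

```text
t: 2.02
eef_pos: [0.4181, -0.1601, 0.2395]
tool_rot: [0.234, 3.133, 0.0]
force: [1.8, 2.7, -0.1]
grip_width: 0.0377
grasp_force: 0.7
```

step_arm(commands=[-0.004,-0.029,0,-9.5,0.4,0,0,0,0,0.4,0,0,0,0,0.4,0,0,0,0,0.4,0,0,0,0,0.4])

```text
t: 2.65
eef_pos: [0.4178, -0.1881, 0.2395]
tool_rot: [-0.017, 3.142, -0.0]
force: [-1.0, -0.4, -0.1]
grip_width: 0.0376
grasp_force: 0.0
```

Run:
```python
from h import *
s=robot.read_state(); print(s['t'],s['joints'].round(2),s['eef_pos'].round(4),s['tool_rot'].round(3),s['grip_width'])
m,im=snap('scene','s1');m2,i2=snap('side','d1')
a=cv2.imread('pics/s1.png')[130:310,160:360];b=cv2.imread('pics/d1.png')[80:340,170:390]
cv2.imwrite('pics/v1.png',np.hstack([cv2.resize(a,(400,360)),cv2.resize(b,(305,360))]))
```

```text
2.65 [ 0.34  0.09  0.01  1.99 -0.    1.06  1.94] [ 0.4178 -0.1881  0.2395] [-0.017  3.142 -0.   ] 0.03762888810502647
```

View pics/v1.png

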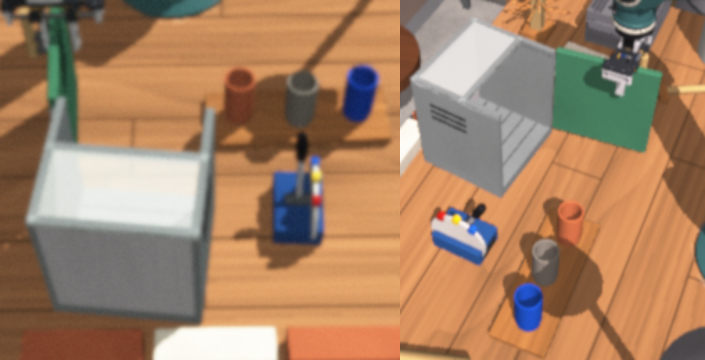

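step_arm(commands=[0,0,-0.05,0,0.4,0,0,-0.05,0,0.6,0,0.04,0,0,1,0,0.06,0,0,1,0,0.06,0,0,1])

```text
t: 3.38
eef_pos: [0.4157, -0.0268, 0.3396]
tool_rot: [-0.015, 3.141, -0.0]
force: [1.5, -1.3, -0.1]
grip_width: 0.0741
grasp_force: 0.0
```

step_arm(commands=[0,0.06,0,0,1,0,0.06,0,0,1,0,0.06,0,0,1,0,0.06,0.02,0,1,0,0.042,0.04,0,1])

```text
t: 4.0
eef_pos: [0.4131, 0.2556, 0.2801]
tool_rot: [-0.018, 3.139, 0.003]
force: [1.1, -0.8, -0.7]
grip_width: 0.0943
grasp_force: 0.0
```

step_arm(commands=[0,0,0.03,0,1,0,0,0,0,1,0,0,0,0,1,0,0,0,0,1,0,0,0,0,1])

```text
t: 4.62
eef_pos: [0.4135, 0.2526, 0.2505]
tool_rot: [-0.016, 3.14, 0.001]
force: [0.3, -0.7, 0.9]
grip_width: 0.0938
grasp_force: 0.0
```

Run:
```python
from h import *
s=robot.read_state(); print(s['t'],s['joints'].round(2),s['eef_pos'].round(4),s['tool_rot'].round(3),s['grip_width'])
m,im=snap('wrist','w2')
for x in (.415,.42,.425): print(proj(m,(x,.254,.13)).round())
```

```text
4.625 [-0.15  0.16 -0.51  1.9   0.09  1.1   0.89] [0.4135 0.2526 0.2505] [-1.60e-02  3.14e+00  1.00e-03] 0.09381363578060176
[259. 190.]
[259. 195.]
[259. 199.]
```

View pics/w2.png

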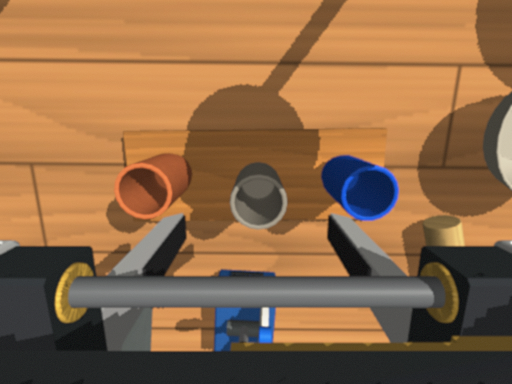

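step_arm(commands=[-0.013,0.001,0.03,0,1,0,0,0.05,0,1,0,0,0.04,0,1,0,0,0.018,0,1,0,0,0,0,0.5], squeeze=15)

```text
t: 5.3
eef_pos: [0.4256, 0.2535, 0.111]
tool_rot: [0.016, -3.14, 0.001]
force: [-0.5, -0.6, 1.1]
grip_width: 0.0871
grasp_force: 0.0
```

step_arm(commands=[0,0,0,0,0.5,0,0,0,0,0.5,0,0,0,0,0.5,0,0,0,0,0.5,0,0,0,0,0.5])

```text
t: 5.92
eef_pos: [0.4265, 0.2541, 0.1123]
tool_rot: [-0.016, 3.14, 0.001]
force: [-0.8, -0.4, 8.3]
grip_width: 0.0608
grasp_force: 15.0
```

step_arm(commands=[0,0,-0.01,0,0.4,0,0,-0.03,0,0.4,0,0,-0.05,0,0.4,0,0,-0.05,0,0.4,0,0,-0.01,0,0.4], squeeze=20)

```text
t: 6.55
eef_pos: [0.4267, 0.2543, 0.2649]
tool_rot: [-0.017, 3.138, 0.002]
force: [0.1, 0.3, -4.3]
grip_width: 0.0606
grasp_force: 20.0
```

Run:
```python
from h import *
import re
# vent geometry with fitted cabinet pose
v=(.7263,-.0594,-.1083); c,s=np.cos(v[2]),np.sin(v[2])
for P in [(-.075,0),(-.2,0),(-.12,.118),(-.12,-.118)]: print(P,round(v[0]+c*P[0]-s*P[1],4),round(v[1]+s*P[0]+c*P[1],4))
m,im=snap('side','d2'); m,im=snap('scene','s2')
a=cv2.imread('pics/s2.png')[140:300,160:360];b=cv2.imread('pics/d2.png')[90:330,170:330]
cv2.imwrite('pics/v2.png',np.hstack([cv2.resize(a,(500,400),interpolation=2),cv2.resize(b,(267,400),interpolation=2)]))
```

```text
(-0.075, 0) 0.6517 -0.0513
(-0.2, 0) 0.5275 -0.0378
(-0.12, 0.118) 0.6198 0.0709
(-0.12, -0.118) 0.5942 -0.1637
```

View pics/v2.png

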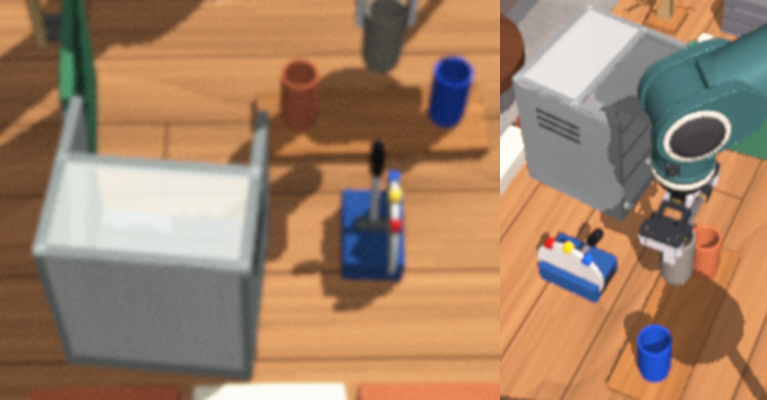

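step_arm(commands=[0,-0.03,0,0,0.4,0,-0.055,0,0,0.4,0,-0.055,0,0,0.4,0,-0.055,0,0,0.4,-0.02,-0.055,0,0,0.4])

```text
t: 7.28
eef_pos: [0.4473, 0.0022, 0.2604]
tool_rot: [0.017, -3.139, 0.001]
force: [2.4, 1.2, -3.1]
grip_width: 0.061
grasp_force: 20.0
```

step_arm(commands=[-0.04,-0.042,0,3.2,0.4,-0.04,0,0.03,3,0.4,0,0,0.04,0,0.4,0,0,0.025,0,0.4,0,0,0,0,0.4])

```text
t: 7.9
eef_pos: [0.5271, -0.0393, 0.1637]
tool_rot: [-0.153, -3.132, -0.0]
force: [-0.1, 0.6, -2.9]
grip_width: 0.061
grasp_force: 20.0
```

Run:
```python
from h import *
s=robot.read_state(); p=s['eef_pos'];print(s['t'],s['joints'].round(2),p.round(4),s['tool_rot'].round(3),s['force'])
from scipy.spatial.transform import Rotation as R
M=R.from_rotvec(s['tool_rot']).as_matrix(); d=np.array([.6468,-.0507,.15])-p; print((M.T@d).round(4), np.degrees(np.arctan2(M[1,0],M[0,0])))
m,im=snap('wrist','w3')
# predicted: side wall front top corners
for P in [(.6211,.0828,.3),(.593,-.1757,.3)]: print(proj(m,P).round())
```

```text
7.9 [ 0.21  0.32 -0.23  1.9   0.09  0.94  1.41] [ 0.5271 -0.0393  0.1637] [-0.153 -3.132 -0.   ] [-0.1038271   0.56437257 -2.86286172]
[-0.1203  0.0003  0.013 ] 174.41170444645064
[857. 818.]
[-333.  813.]
```

View pics/w3.png

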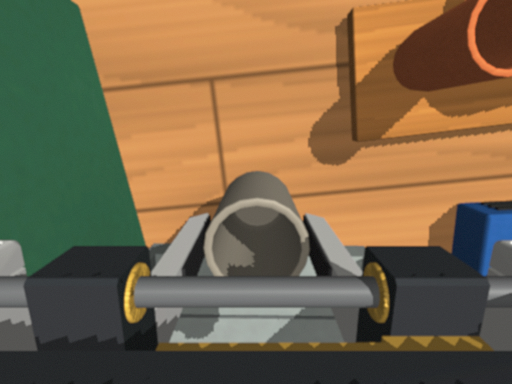

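step_arm(commands=[-0.02,0,0,0,0.4,-0.03,0,0,0,0.4,-0.03,0,0,0,0.4,-0.03,0,0,0,0.4,-0.01,0,0,0,0.4])

```text
t: 8.57
eef_pos: [0.6498, -0.0512, 0.1674]
tool_rot: [0.154, 3.137, 0.0]
force: [-0.5, -0.4, -2.7]
grip_width: 0.0605
grasp_force: 20.0
```

step_arm(commands=[0,0,0.01,0,0.4,0,0,0.01,0,0.4,0,0,0.008,0,0.4,0,0,0.005,0,0.4,0,0,0.002,0,0.4])

```text
t: 9.2
eef_pos: [0.6483, -0.0511, 0.1314]
tool_rot: [-0.154, -3.138, 0.0]
force: [-0.5, -0.3, -3.7]
grip_width: 0.061
grasp_force: 20.0
```

Run:
```python
from h import *
s=robot.read_state(); p=s['eef_pos'];print(s['t'],p.round(4),s['force'],s['tool_rot'].round(3))
m,im=snap('scene','s3'); m,i=snap('side','d3')
a=cv2.imread('pics/s3.png')[140:300,170:370];b=cv2.imread('pics/d3.png')[60:260,170:330]
cv2.imwrite('pics/v3.png',np.hstack([cv2.resize(a,(500,400),interpolation=2),cv2.resize(b,(300,400),interpolation=2)]))
```

```text
9.2 [ 0.6483 -0.0511  0.1314] [-0.54158253 -0.28346274 -3.68227999] [-0.154 -3.138  0.   ]
```

View pics/v3.png

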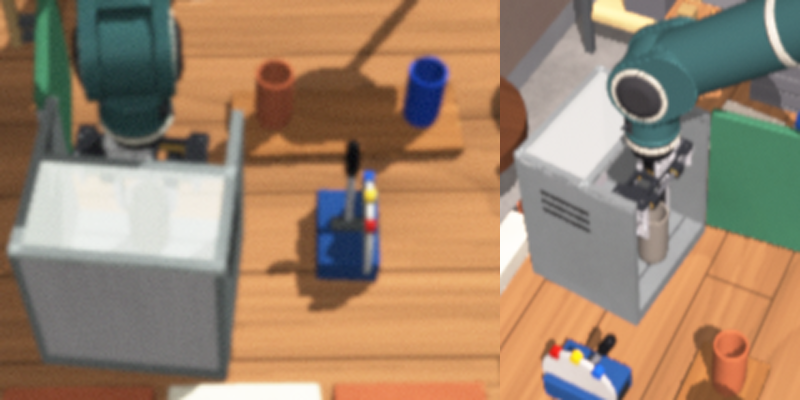

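step_arm(commands=[0,0,0.003,0,0.4,0,0,0.002,0,0.4,0,0,0.002,0,0.4,0,0,0.001,0,0.4,0,0,0,0,0.4])

```text
t: 9.93
eef_pos: [0.6485, -0.051, 0.1236]
tool_rot: [-0.153, -3.138, 0.0]
force: [0.0, -0.9, -3.8]
grip_width: 0.0606
grasp_force: 20.0
```

step_arm(commands=[0,0,0.001,0,0.4,0,0,0.001,0,0.4,0,0,0,0,0.4,0,0,0,0,0.4,0,0,0,0,0.4])

```text
t: 10.55
eef_pos: [0.6492, -0.0511, 0.1225]
tool_rot: [0.153, 3.136, -0.0]
force: [-0.3, 0.1, 4.6]
grip_width: 0.0606
grasp_force: 20.0
```

step_arm(commands=[0,0,0,0,0.7,0,0,0,0,0.8,0,0,0,0,1,0,0,0,0,1,0,0,0,0,1])

```text
t: 11.18
eef_pos: [0.6485, -0.0511, 0.1217]
tool_rot: [-0.153, -3.138, 0.0]
force: [-0.4, 0.1, 0.5]
grip_width: 0.0939
grasp_force: 0.0
```

step_arm(commands=[0,0,0,0,1,0,0,-0.01,0,1,0,0,-0.02,0,1,0,0,-0.04,0,1,0,0,-0.05,0,1])

```text
t: 11.8
eef_pos: [0.6482, -0.051, 0.2439]
tool_rot: [-0.153, -3.138, -0.0]
force: [0.2, -0.0, -0.5]
grip_width: 0.094
grasp_force: 0.0
```

step_arm(commands=[0,0,-0.06,0,1,0,0,-0.05,0,1,0,0,-0.01,0,1,0,0,0,0,1,0,0,0,0,0.5])

```text
t: 12.42
eef_pos: [0.648, -0.0511, 0.3605]
tool_rot: [-0.153, -3.136, 0.0]
force: [-0.7, 0.1, -0.9]
grip_width: 0.0875
grasp_force: 0.0
```

Run:
```python
from h import *
s=robot.read_state(); p=s['eef_pos'];print(s['t'],p.round(4),s['force'],s['tool_rot'].round(3),s['joints'].round(2))
m,im=snap('scene','s4'); w,i=snap('wrist','w4'); m,i=snap('side','d4')
a=cv2.imread('pics/s4.png')[150:280,160:300];b=cv2.imread('pics/d4.png')[60:260,170:330]; c=cv2.imread('pics/w4.png')
cv2.imwrite('pics/v4.png',np.vstack([np.hstack([cv2.resize(a,(323,300),interpolation=2),cv2.resize(b,(240,300),interpolation=2)]),cv2.resize(c,(563,300))]))
```

```text
12.425 [ 0.648  -0.0511  0.3605] [-0.71251006  0.11875128 -0.8893734 ] [-0.153 -3.136  0.   ] [ 0.19  0.39 -0.22  1.34  0.08  1.42  1.44]
```

View pics/v4.png

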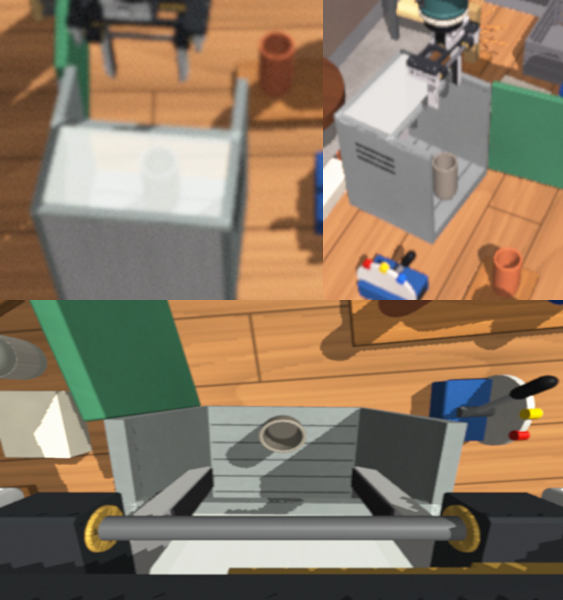

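step_arm(commands=[0.043,-0.03,0,0,0.5,0.043,-0.03,0,0,0.5,0.043,-0.03,0,0,0.5,0.043,-0.03,0,0,0.5,0.043,-0.03,0,0,0.5])

```text
t: 13.2
eef_pos: [0.4182, -0.18, 0.3613]
tool_rot: [-0.154, -3.137, -0.0]
force: [-0.6, -1.9, 0.8]
grip_width: 0.0468
grasp_force: 0.0
```

step_arm(commands=[0,0,0,-6.2,0.5,0,0,0,0,0.5,0,0,0,0,0.5,0,0,0,0,0.5,0,0,0,0,0.5])

```text
t: 13.82
eef_pos: [0.4201, -0.1792, 0.3615]
tool_rot: [0.016, -3.141, -0.0]
force: [-0.4, -0.6, -0.0]
grip_width: 0.047
grasp_force: 0.0
```

Run:
```python
from h import *
s=robot.read_state(); p=s['eef_pos'];print(s['t'],p.round(4),s['tool_rot'].round(3),s['grip_width'])
w,im=snap('wrist','w5')
h=cv2.cvtColor(im,cv2.COLOR_RGB2HSV)
g=(h[...,0]>60)&(h[...,0]<90)&(h[...,1]>90)
for v in range(10,260,30):
    u=np.where(g[v])[0]
    if len(u):
        # brightness profile: find edge between lit top and darker face
        val=h[v,u.min():u.max()+1,2].astype(int); e=np.argsort(-abs(np.diff(val)))[:3]+u.min()
        print(v,u.min(),u.max(),len(u),e,atz(w,u.min(),v,.29)[:2].round(4),atz(w,e[0],v,.29)[:2].round(4),atz(w,u.max(),v,.29)[:2].round(4))
```

```text
13.825 [ 0.4201 -0.1792  0.3615] [ 0.016 -3.141 -0.   ] 0.04701209069838244
100 220 240 21 [220 221 239] [ 0.3367 -0.2103] [ 0.3367 -0.2103] [ 0.3365 -0.1945]
130 222 248 27 [242 222 243] [ 0.3599 -0.2091] [ 0.3597 -0.193 ] [ 0.3596 -0.1881]
160 224 250 27 [244 224 245] [ 0.3842 -0.2079] [ 0.384  -0.1913] [ 0.384  -0.1863]
190 227 252 26 [247 227 246] [ 0.4098 -0.2057] [ 0.4096 -0.1887] [ 0.4096 -0.1845]
220 230 254 25 [249 230 248] [ 0.4367 -0.2035] [ 0.4366 -0.1869] [ 0.4365 -0.1825]
250 233 257 25 [251 249 233] [ 0.4651 -0.2011] [ 0.4649 -0.185 ] [ 0.4649 -0.1796]
```

step_arm(commands=[0,-0.017,0,-3.8,0.5,0,0,0.03,0,0.5,0,0,0.05,0,0.5,0,0,0.038,0,0.45,0,0,0,0,0.4])

```text
t: 14.5
eef_pos: [0.419, -0.1959, 0.242]
tool_rot: [0.12, -3.135, -0.003]
force: [-0.6, 0.4, -0.3]
grip_width: 0.038
grasp_force: 0.0
```

step_arm(commands=[0,0.01,0,3,0.4,-0.001,0.02,0,6.5,0.4,-0.001,0.029,0,9.5,0.4,-0.001,0.029,0,9.5,0.4,-0.001,0.029,0,9.5,0.4])

```text
t: 15.12
eef_pos: [0.4453, -0.0831, 0.2459]
tool_rot: [0.916, 3.003, -0.0]
force: [-0.1, -2.6, 0.0]
grip_width: 0.0374
grasp_force: 0.6
```

```bash
cat > chk.py <<'E'
from h import *
s=robot.read_state(); p=s['eef_pos'];print(s['t'],p.round(4),s['tool_rot'].round(3),s['force'].round(1))
w,im=snap('wrist','wx%d'%(s['t']*100))
h=cv2.cvtColor(im,cv2.COLOR_RGB2HSV)
g=(h[...,0]>60)&(h[...,0]<90)&(h[...,1]>90)
for v in range(10,260,30):
    u=np.where(g[v])[0]
    if len(u):
        val=h[v,u.min():u.max()+1,2].astype(int); e=np.argsort(-abs(np.diff(val)))[:3]+u.min()
        print(v,u.min(),u.max(),len(u),e,atz(w,u.min(),v,.29)[:2].round(4),atz(w,e[0],v,.29)[:2].round(4),atz(w,u.max(),v,.29)[:2].round(4))
E
python3 chk.py
```

```text
15.125 [ 0.4453 -0.0831  0.2459] [ 0.916  3.003 -0.   ] [-0.1 -2.6  0. ]
100 202 249 48 [245 246 244] [ 0.37   -0.0601] [ 0.3796 -0.0457] [ 0.3805 -0.0444]
130 205 252 48 [247 246 248] [ 0.3802 -0.0661] [ 0.3899 -0.0517] [ 0.391 -0.05 ]
160 207 253 47 [248 249 247] [ 0.3907 -0.0728] [ 0.4004 -0.0584] [ 0.4015 -0.0566]
190 209 254 46 [250 249 209] [ 0.4017 -0.0798] [ 0.4116 -0.065 ] [ 0.4126 -0.0636]
220 212 256 45 [251 252 250] [ 0.4136 -0.0868] [ 0.4233 -0.0724] [ 0.4245 -0.0705]
250 215 257 43 [253 252 215] [ 0.4261 -0.0942] [ 0.4358 -0.0798] [ 0.4368 -0.0783]
```

step_arm(commands=[-0.001,0.029,0,9.5,0.4,-0.001,0.029,0,9.5,0.4,-0.001,0.029,0,9.5,0.4,-0.001,0.026,0,8.5,0.4,-0.001,0.02,0,6.5,0.4])

```text
t: 15.8
eef_pos: [0.5495, -0.0052, 0.2455]
tool_rot: [1.961, 2.453, 0.001]
force: [-1.4, -1.0, 0.6]
grip_width: 0.0375
grasp_force: 0.6
```

```bash
python3 chk.py
```

```text
15.8 [ 0.5495 -0.0052  0.2455] [1.961e+00 2.453e+00 1.000e-03] [-1.4 -1.   0.6]
100 204 250 47 [248 247 246] [0.5126 0.0633] [0.5298 0.0672] [0.5306 0.0674]
130 206 252 47 [249 248 206] [0.5155 0.0518] [0.5328 0.0557] [0.534 0.056]
160 208 253 46 [250 249 208] [0.5185 0.0398] [0.5359 0.0437] [0.5371 0.044 ]
190 210 254 45 [250 251 210] [0.5218 0.0271] [0.5387 0.031 ] [0.5404 0.0314]
220 213 255 43 [252 251 250] [0.5256 0.0139] [0.5425 0.0178] [0.5438 0.0181]
250 215 256 42 [253 252 251] [ 5.292e-01 -1.000e-04] [0.5461 0.0037] [0.5474 0.004 ]
```

step_arm(commands=[-0.001,0.023,0,7.5,0.4,-0.001,0.02,0,6.5,0.4,0,0.012,0,4,0.4,0,0.006,0,2,0.4,0,0,0,0,0.4])

```text
t: 16.48
eef_pos: [0.6089, -0.0017, 0.2444]
tool_rot: [2.353, 2.081, 0.001]
force: [0.0, 1.1, 0.4]
grip_width: 0.0381
grasp_force: 0.0
```

```bash
python3 chk.py
```

```text
16.475 [ 0.6089 -0.0017  0.2444] [2.353e+00 2.081e+00 1.000e-03] [0.  1.1 0.4]
100 209 253 45 [252 251 249] [0.6    0.0749] [0.617  0.0728] [0.6174 0.0728]
130 210 254 45 [253 210 250] [0.5985 0.0633] [0.616  0.0612] [0.6164 0.0611]
160 212 255 44 [253 254 249] [0.5974 0.0511] [0.6144 0.049 ] [0.6153 0.0489]
190 213 255 43 [213 254 253] [0.5958 0.0382] [0.5958 0.0382] [0.6137 0.036 ]
220 215 256 42 [215 255 254] [0.5945 0.0247] [0.5945 0.0247] [0.6125 0.0225]
250 216 257 42 [216 255 217] [0.5928 0.0105] [0.5928 0.0105] [0.6112 0.0082]
```

step_arm(commands=[0,0.004,0,0,0.4,0,0.003,0,0,0.4,0,0,0,0,0.4,0,0,0,0,0.4,0,0,0,0,0.4])

```text
t: 17.15
eef_pos: [0.6119, -0.002, 0.2439]
tool_rot: [-2.349, -2.078, 0.009]
force: [-38.6, 1.5, 21.9]
grip_width: 0.038
grasp_force: 19.4
```

```bash
python3 chk.py
```

```text
17.15 [ 0.6119 -0.002   0.2439] [-2.349 -2.078  0.009] [-38.6   1.5  21.9]
100 205 248 44 [245 247 246] [0.6019 0.0748] [0.6177 0.0729] [0.6189 0.0727]
130 207 254 48 [249 250 248] [0.6008 0.0632] [0.6178 0.0611] [0.6198 0.0609]
160 207 255 49 [207 250 249] [0.5988 0.0511] [0.5988 0.0511] [0.6187 0.0487]
190 209 255 47 [209 250 251] [0.5976 0.0382] [0.5976 0.0382] [0.6171 0.0359]
220 211 256 46 [251 250 249] [0.5963 0.0247] [0.6137 0.0227] [0.6159 0.0224]
250 213 256 44 [251 252 250] [0.5949 0.0105] [0.6119 0.0085] [0.6142 0.0082]
```

step_arm(commands=[0,-0.008,0,0,0.4,0,0,0,0,0.4,0,0,-0.05,0,0.4,0,0,-0.05,0,0.7,0,0,0,-3.4,1])

```text
t: 17.82
eef_pos: [0.6094, -0.0014, 0.3478]
tool_rot: [2.288, 2.147, 0.007]
force: [-0.4, 0.4, -0.5]
grip_width: 0.0544
grasp_force: 0.0
```

step_arm(commands=[0.03,0,0,0,1,0.05,0,0,0,1,0.05,0,0,0,1,0,0,0,0,1,0,0,0,0,1])

```text
t: 18.45
eef_pos: [0.6165, 0.1278, 0.3436]
tool_rot: [2.292, 2.148, -0.0]
force: [-0.0, -0.6, 0.5]
grip_width: 0.0939
grasp_force: 0.0
```

```bash
python3 chk.py
cat > lev.py <<'E'
from h import *
from scipy.spatial.transform import Rotation as R
s=robot.read_state(); p=s['eef_pos']; M=R.from_rotvec(s['tool_rot']).as_matrix()
print('pose',p.round(4),'yaw tool y',np.degrees(np.arctan2(M[1,1],M[0,1])).round(2),'to lever',(M.T@(np.array([.575,.2364,.154])-p)).round(4))
from itertools import product
o={}
for n in ('scene','side'):
    m,im=snap(n,n+'L%d'%(s['t']*100)); h=cv2.cvtColor(im,cv2.COLOR_RGB2HSV)
    c=proj(m,(.6,.2364,.15)); y0,x0=int(c[1])-22,int(c[0])-22
    sub=h[y0:y0+44,x0:x0+44].astype(int)
    k=((sub[...,2]<45)).astype(np.uint8)
    q,lab,st,ce=cv2.connectedComponentsWithStats(k)
    for i in range(1,q):
        if st[i,4]>12: print(n,st[i].tolist(),(ce[i]+[x0,y0]).round(1), [x0,y0])
    for nm,lo,hi in (('Y',22,35),('R',0,5),('B',105,125)):
        kk=(sub[...,0]>=lo)&(sub[...,0]<=hi)&(sub[...,1]>200)&(sub[...,2]>150); ys,xs=np.where(kk)
        if len(xs): print(n,nm,len(xs),(xs.mean()+x0).round(1),(ys.mean()+y0).round(1))
    for L in (.1,.2,.3,.7): 
        f=lambda r:proj(m,(.640-r*np.sin(.7-L),.2364,.055+r*np.cos(.7-L))).round(1)
        print(' pred',L,f(.14),f(.08))
E
python3 lev.py
```

```text
18.45 [0.6165 0.1278 0.3436] [ 2.292  2.148 -0.   ] [-0.  -0.6  0.5]
190 252 259 8 [258 257 253] [0.6146 0.1418] [0.6193 0.1415] [0.6201 0.1415]
220 249 261 13 [260 259 249] [0.6105 0.1171] [0.6194 0.1166] [0.6202 0.1165]
250 246 262 17 [258 261 259] [0.6062 0.0911] [0.6161 0.0905] [0.6194 0.0902]
pose [0.6165 0.1272 0.3437] yaw tool y -3.76 to lever [ 0.1063 -0.0486  0.1896]
scene [22, 16, 5, 12, 44] [310.7 203.2] [287, 182]
 pred 0.1 [309.4 191.9] [309.1 207.7]
 pred 0.2 [309.8 193.4] [309.4 208.6]
 pred 0.3 [310.2 195.2] [309.6 209.7]
 pred 0.7 [311.6 206.2] [310.3 216. ]
side [20, 20, 6, 7, 26] [225.3 233.2] [203, 210]
side Y 15 209.9 238.1
side B 12 222.4 244.8
 pred 0.1 [237.  233.3] [227.7 238.7]
 pred 0.2 [233.3 230.5] [225.7 237.2]
 pred 0.3 [229.5 228. ] [223.6 235.8]
 pred 0.7 [213.2 219.7] [214.6 231.2]
```

step_arm(commands=[0.053,-0.022,0,0,1,0.053,-0.022,0,0,1,0,0,0,0,1,0,0,0.06,0,1,0,0,0.06,0,1])

```text
t: 19.23
eef_pos: [0.5798, 0.2354, 0.2227]
tool_rot: [2.293, 2.146, 0.002]
force: [1.2, 0.2, -0.5]
grip_width: 0.0941
grasp_force: 0.0
```

step_arm(commands=[0,0,0.045,0,1,0,0,0.02,0,1,0,0,0,0,0.8,0,0.01,0,0,0.6,0,0.015,0,0,0.5], squeeze=5)

```text
t: 19.85
eef_pos: [0.6057, 0.2351, 0.1601]
tool_rot: [2.292, 2.148, 0.003]
force: [1.3, 0.0, 1.1]
grip_width: 0.0675
grasp_force: 0.0
```

step_arm(commands=[0,0.015,0,0,0.4,0,0.013,0,0,0.4,0,0.007,0,0,0.35,0,0,0,0,0.3,0,0,0,0,0.15])

```text
t: 20.48
eef_pos: [0.6387, 0.2331, 0.1586]
tool_rot: [-2.292, -2.149, 0.0]
force: [1.0, -0.3, -0.5]
grip_width: 0.0227
grasp_force: 5.0
```

step_arm(commands=[0,0,0,0,0.15,0,0,0,0,0.15,0,0,0,0,0.15,0,0,0,0,0.15,0,0,0,0,0.15])

```text
t: 21.1
eef_pos: [0.639, 0.233, 0.1587]
tool_rot: [2.292, 2.149, -0.0]
force: [0.4, -0.4, -0.5]
grip_width: 0.0224
grasp_force: 5.0
```

step_arm(commands=[0,0,0,0,0.4,0,0,0,0,0.6,0,0,0,0,0.6,0,0,-0.02,0,0.6,0,0,-0.05,0,0.6])

```text
t: 21.72
eef_pos: [0.6381, 0.2327, 0.2288]
tool_rot: [-2.291, -2.148, 0.005]
force: [1.2, 0.7, 2.5]
grip_width: 0.0562
grasp_force: 0.0
```

step_arm(commands=[0,0,-0.06,0,0.6,0,0,-0.06,0,0.6,0.04,-0.05,0,0,0.6,0.04,-0.06,0,0,0.6,0,-0.06,0,0,0.6])

```text
t: 22.35
eef_pos: [0.4809, 0.3194, 0.3497]
tool_rot: [-2.288, -2.152, -0.002]
force: [-0.1, 0.3, 1.5]
grip_width: 0.0566
grasp_force: 0.0
```

step_arm(commands=[0,0,0,0,0.6,0,0,0,0,0.6,0,0,0,0,0.6,0,0,0,0,0.6,0,0,0,0,0.6])

```text
t: 22.98
eef_pos: [0.4836, 0.3168, 0.3484]
tool_rot: [-2.292, -2.148, 0.001]
force: [-0.1, 1.3, -0.1]
grip_width: 0.0567
grasp_force: 0.0
```

```bash
sed -i 's/(.1,.2,.3,.7)/(.5,.6,.7,.8,.9)/' lev.py; python3 lev.py
python3 - <<'E'
from h import *
# door state in scene/side + lever crop numbers
m,im=snap('scene','sf'); h=cv2.cvtColor(im,cv2.COLOR_RGB2HSV)
c=proj(m,(.64,.24,.15)).astype(int); print(c); print(h[c[1]-12:c[1]+14:1,c[0]-8:c[0]+10,2])
E
```

```text
pose [0.4836 0.3168 0.3484] yaw tool y -3.73 to lever [-0.0743  0.0966  0.1944]
scene [23, 25, 4, 10, 37] [311.5 211.6] [287, 182]
 pred 0.5 [311.  200.1] [310.  212.5]
 pred 0.6 [311.3 203. ] [310.2 214.2]
 pred 0.7 [311.6 206.2] [310.3 216. ]
 pred 0.8 [311.9 209.7] [310.5 218. ]
 pred 0.9 [312.2 213.4] [310.6 220.1]
side [9, 12, 5, 9, 35] [214.1 226.3] [203, 210]
side Y 17 210.1 237.9
side B 12 222.4 245.0
 pred 0.5 [221.5 223.4] [219.1 233.2]
 pred 0.6 [217.4 221.4] [216.9 232.1]
 pred 0.7 [213.2 219.7] [214.6 231.2]
 pred 0.8 [209.2 218.3] [212.3 230.4]
 pred 0.9 [205.2 217.2] [210.1 229.8]
[311 213]
[[130 128 129 128 129 126 124 123 120 120 114 112 106  99  98  96  97  99]
 [101 103 100 100 100 102  98  96  96  93  94  97  93  97  96  92  89  89]
 [102 104 103 100 103 102 101  97  91  93  93  96 102  97  96  91  89  89]
 [119 120 118 119 118 116 107  97  88  90  98 103 108 106 105 103 100  98]
 [157 160 156 160 157 146 117  86  69  76  88  99 106 113 107 108 108 109]
 [197 198 199 197 193 171 124  75  49  49  61  84 102 110 111 112 114 115]
 [209 211 211 212 202 171 113  55  31
[... 763 characters left out ...]
140 220 245 249 244 222]
 [170 171 168 169 163 147 117  89  83  81  87  76 133 203 235 241 234 208]
 [169 170 167 166 162 142 120 101  96  90  87  80 115 174 210 221 208 181]
 [170 169 167 166 159 136 112 100  94  95  88  81  94 147 180 186 173 157]
 [166 168 167 169 153 120 106  96  95  88  86  82  87 136 183 189 159 143]
 [170 170 167 162 143 113  96  96  95  85  85  84  91 148 207 218 195 168]
 [168 168 159 148 124 100  97  98  93  87  86  82  92 152 220 228 208 178]
 [164 164 152 127  98  90  97  94  91  82  85  83  91 155 219 226 208 174]
 [155 147 131 108  89  85  92  91  83  83  78  79  88 153 216 225 203 169]
 [126 118 108  88  77  83  93  87  77  71  70  67  83 150 211 221 191 162]]
```

Run:
```python
from h import *
s=robot.read_state(); print(s['force'].round(1))
v=(.7263,-.0594,-.1083)
def W(x,y,z): c,s=np.cos(v[2]),np.sin(v[2]); return (v[0]+c*x-s*y,v[1]+s*x+c*y,z)
def D(t,x,y,z): c,s=np.cos(t),np.sin(t); return W(-.12+c*x-s*y,-.13+s*x+c*y,z)
for n in('side','scene'):
    m,im=snap(n,n+'F'); h=cv2.cvtColor(im,cv2.COLOR_RGB2HSV).astype(int); g=(h[...,0]>60)&(h[...,0]<90)&(h[...,1]>90)
    for z in ((.06,.15,.22) if n=='side' else (.29,)):
        a=proj(m,D(0,0,.26,z)); r=int(round(a[1])); 
        u=np.where(g[r,int(a[0])-15:int(a[0])+60])[0]+int(a[0])-15
        print(n,z,'row',r,'green',u.min() if len(u) else None,u.max() if len(u) else None,[(t,proj(m,D(t,0,.26,z)).round(1).tolist(),proj(m,D(t,-.018,.26,z)).round(1).tolist()) for t in(0,.03,.06,.1)])
    if n=='scene':
        for uu in (200,215,230): 
            q=np.where(g[:,uu])[0]; print(uu,q.min() if len(q) else None,[ (t,np.interp(uu,*zip(*[proj(m,D(t,-.018,y,.29)) for y in(0,.26)])).round(1)) for t in (0,.03,.06,.1)])
```

```text
[-0.3  0.4  0. ]
side 0.06 row 212 green 252 253 [(0, [242.1, 212.1], [246.6, 214.3]), (0.03, [244.1, 213.1], [248.6, 215.1]), (0.06, [246.1, 213.9], [250.7, 215.9]), (0.1, [248.8, 215.0], [253.6, 216.8])]
side 0.15 row 195 green None None [(0, [241.4, 195.5], [246.1, 197.6]), (0.03, [243.4, 196.4], [248.2, 198.4]), (0.06, [245.5, 197.2], [250.4, 199.2]), (0.1, [248.4, 198.3], [253.3, 200.2])]
side 0.22 row 181 green 273 275 [(0, [240.8, 181.4], [245.6, 183.6]), (0.03, [242.9, 182.4], [247.9, 184.5]), (0.06, [245.1, 183.3], [250.1, 185.2]), (0.1, [248.0, 184.4], [253.2, 186.2])]
scene 0.29 row 185 green 251 261 [(0, [266.2, 185.4], [266.7, 181.1]), (0.03, [266.4, 183.5], [266.8, 179.2]), (0.06, [266.5, 181.7], [266.7, 177.4]), (0.1, [266.6, 179.2], [266.5, 174.9])]
200 178 [(0, np.float64(176.4)), (0.03, np.float64(176.1)), (0.06, np.float64(175.9)), (0.1, np.float64(175.5))]
215 179 [(0, np.float64(177.5)), (0.03, np.float64(176.8)), (0.06, np.float64(176.2)), (0.1, np.float64(175.4))]
230 2 [(0, np.float64(178.5)), (0.03, np.float64(177.5)), (0.06, np.float64(176.6)), (0.1, np.float64(175.3))]
```

```bash
python3 -c "
from cell import robot
print(robot.sign_off())"
```

```text
the job is handed in; nothing more can be done
None
```

I've handed the job in: by camera and force readings the grey tumbler stands upright inside the cabinet, the door is shut and the lever is on the yellow mark, but sign-off gave no verdict and I viewed 11 pictures instead of the allowed 10.

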